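# Thread the serving paddle out of a short-travel drawer

## Task

Pull the drawer of the low oak unit all the way out until it stops. Then get the acacia serving paddle out: the back of the drawer stays under the unit's top, so lift the handle, tip the paddle and draw it out at a slant without levering it hard against the unit. Finish holding it still in the gripper, the whole paddle well above the unit and touching nothing else; leave the turner in the drawer and do not push the other things on the bench or on the unit about.

Things in the scene. Friction and masses are not known exactly. Their poses are not given: they have to be found in the camera images.
- cabinet: Low oak benchtop drawer unit, fixed, 410 mm deep (its x) x 320 wide (its y) x 112 high (its z); origin on the bench under its middle. Its front looks along its own -x, which is world +y give or take 0.16 rad. One drawer; sides and back of the carcass enclose it from x = -189 to 205 mm, the top board from x = -199 to 205, its underside at z = 100.
- top_edge (a point): Middle of the lower front edge of the unit's top board (100 mm above the bench), under which the paddle must come out. With the drawer fully out, the opening between this edge and the drawer front's inner face is 140 mm.
- drawer_floor (a point): On the drawer, moves with it: middle of the corner between the drawer's inner floor (26 mm above the bench) and the inner face of its front. Inside, the drawer runs 358 mm back from here and 136 mm to either side. The front is a 16 mm board whose top edge is 59 mm above this floor; the 6 mm side and back walls rise 54 mm.
- drawer (a joint): Drawer travel in m: 0 closed, 0.15 at the stop of its short runners. It slides along the unit's -x and stays where it is left (about 2 N friction). It starts 0.03 to 0.06 open, with the ends of the handles inside showing.
- drawer_pull (a point): Middle of the drawer's bar handle: a level steel bar 11 mm thick, 140 mm long along the unit's y, its axis 35 mm in front of the drawer front and 72 mm above the bench, so a finger fits behind it from above.
- paddle: Small acacia serving paddle, 300 mm long, 14 mm thick, 0.15 to 0.22 kg, lying flat in the drawer, front to back, beside the turner (left or right varies), its handle towards the drawer front. x runs from handle to blade, z up. Origin on its underside, midway: handle x = -150 to -40 mm, 28 wide, rounded end; blade x = -40 to 150, 90 wide, rounded corners. Centre of mass near x = 34.
- paddle_tip (a point): Middle of the far edge of the paddle's blade, half way up its thickness.
- paddle_end (a point): End of the paddle's handle, half way up its thickness.
- turner: Stainless steel kitchen turner with slotted 100 x 70 mm blade and black 22 mm wide handle, 300 mm long, lying in the drawer parallel to the paddle, handle to the front; origin on its underside, midway. It stays in the drawer.
- lunch_tin: Navy steel lunch tin, 194 x 134 x 62 mm, with wire side clamps; stands on the bench to the left of the unit, in front of the drawer. Origin under its middle. Leave alone.
- drink_bottle: Green drink bottle, 70 mm across, 210 high, on the bench. Origin under its middle. Leave alone.
- mug: White mug, 82 mm across, 90 high, on the bench. Origin under its middle. Leave alone.
- pepper_mill: Dark wood pepper mill, 56 mm across, 182 high, on the bench. Origin under its middle. Leave alone.
- pantry_jar: Glass jar with steel cap, 84 mm across, 130 high, on the bench. Origin under its middle. Leave alone.
- silicone_lid: Grey silicone lid, 124 mm across, 22 high with its knob, lying on the rear half of the unit's top. Origin under its middle. Leave alone.
- ramekin: Cream ramekin, 90 mm across, 50 high, standing on the rear half of the unit's top. Origin under its middle. Leave alone.

How it is judged (in metres and radians):
On the way:
1. the drawer is pulled fully out (within 15 mm of its stop) (value of joint drawer above 0.135 m), for 0.2 s.
At the end, for the whole second after the job is handed in: The gripper holds the paddle still (under 30 mm/s and 0.2 rad/s), gripped with more than 2 N; blade end and handle end are both more than 170 mm above the bench (58 mm above the unit's top); it does not touch the unit, its drawer, the bottle or the mill; the turner still lies in the drawer (height (world z) of each of paddle_tip, paddle_end above 0.17 m and contact force between paddle and the fingers above 2 N and contact force between paddle and cabinet below 0.2 N and contact force between paddle and drink_bottle below 0.2 N and contact force between paddle and pepper_mill below 0.2 N and linear speed of paddle below 0.03 m/s and angular speed of paddle below 0.2 rad/s and z of turner in the frame of cabinet between 0.015 and 0.05 m and x of turner in the frame of cabinet above -0.25 m); the arm keeps its last pose, push and grip.
It fails at once if the paddle is levered or jammed against the unit with more than 40 N (contact force between paddle and cabinet above 40 N).
It fails at once if a thing on the bench or on the unit's top is pushed more than 30 mm (distance of any of lunch_tin, drink_bottle, mug, pepper_mill, pantry_jar, silicone_lid, ramekin from where it was at the start of the episode above 0.03 m).
It also fails if it takes over 51 s, if anything falls off the work surface, if the arm or the gripper's body presses on something with over 40 N, if the wrist force passes 120 N, or if a joint passes its speed limit or range.

## Robot

A 6-joint arm with a two-finger parallel gripper is mounted at the origin on the work surface. World frame = base frame: x ahead of the robot, y to its left, z up, the work surface at z = 0. Lengths are in m, angles in degrees, forces in N, time in s.
With the tool pointing down it reaches from about 0.325 to 0.85 m from the base axis. Payload 15.5 kg.
Tool frame: the origin (TCP) lies between the finger pads; the fingertips stand arm.tip_extent ahead of it and the grasp point (between the pads) lies 5 mm behind it (arm.tip_extent is the distance from the TCP to the fingertips, in m); z points along the fingers, y is the line along which they close (so a half turn about z gives the same grasp; the last joint's range is limited). The gripper opens to 91 mm and grips with 3 to 60 N. Pads are 32 mm wide; open, the fingers measure 118 mm over their backs; the gripper's body (76 mm by 178 mm) begins 60 mm behind the grasp point.
Start: joints at [65.69, 28.281, 77.091, -0, 74.628, -5.472], TCP at [0.202, 0.592, 0.228] pointing down, gripper open.
Joint ranges: [-166.48, 166.48], [-47.26, 123.95], [12.59, 153.08], [-70.14, 250.14], [6.76, 159.57], [-176.63, 176.63]. Speed limits (degrees/s): [108.29, 108.29, 147.25, 172.46, 172.46, 172.46].

## Interface

Orientations are given as a 3x3 rotation matrix whose columns are the frame's x, y, z axes.
In Python, from rig import arm, hand, kin, telemetry, optics gives the robot as it stands. Calls block until the motion is done:
- arm.move_to(position, orientation): joint-space move of the TCP to a pose.
- arm.move_l(position, orientation=None, feed=0.15): straight line of the TCP; orientation=None keeps the orientation; feed is the mean speed in m/s.
- arm.move_joints(angles): joint-space move.
- hand.grip(opening): finger opening in m; the grip force is fixed at half the most; returns when the fingers have stopped.
- arm.sleep(seconds).
- kin.solve_ik(position, orientation): joint angles nearest the present ones, or None.
- telemetry.observe(): the state.
- optics.snapshot(name): name is "scene" or "side" or "wrist"; returns the picture (384x512x3 uint8, red, green, blue); there is no depth.
- optics.get_calibration(name): a dict with "intrinsics" (3x3 intrinsics, pixels), "k1" (the pictures are not rectified: a ray, as slopes to the right and down, at radius r is drawn at 1 + k1 r^2 times it, then the intrinsics apply), "cam_to_world" (4x4, takes a point from camera to world coordinates). Camera axes: x right, y down, z forward; pixel columns grow to the right and rows downward; lengths in m; the calibration is good to about 2 mm. A picture is of the moment at which its call begins: read the wrist's pose just before it. get_calibration takes no time and is no camera call; for the wrist camera it gives the pose at the moment of the call.
A pose or a line that the arm cannot do raises arm.Unreachable and nothing moves.
- arm.sign_off(): hands the job in; it is judged then, once.
Trained networks look in the newest picture that a camera, given by its name, has taken for a name from the list of things; names that differ only in an ending like _2 or _b are one class to them, and where a whole thing is asked for, a point or a joint stands for the part that bears it (a point fixed in the world has none). Each returns a list of dicts, best first, with "conf" (0 to 1); they miss things now and then, are a little off and sometimes report something else, mostly with a low value. They report only what shows in the picture. A call takes as long as a camera call.
- optics.spot_in(target, camera): "extent" ([left, top, right, bottom] in pixels, round what is visible of it).
- optics.masks_of(target, camera): "mask" (384x512 bool, what is visible of it) and "extent" ([left, top, right, bottom] in pixels, round what is visible of it).
The state is a dict: "t": time; "joint_positions": joint angles; "dq": joint speeds; "tau": joint torques, N m; "ee_pos": TCP position; "tool_rot": TCP orientation; "force": force on the tool from outside, world axes, zero at the start; "torque": the same for the moment, N m; "width": finger opening in m; "grasp_force": force on a finger pad.
Only numpy, scipy, OpenCV 4.12 (cv2) and the standard library are available. Lean on these libraries where they do the work, as an engineer would, in place of code of your own. Each camera call takes 0.05 s, during which the arm holds its last target. There are 200 camera calls.

## Working session

There is one attempt and no reset: what is moved stays moved. The work goes in short steps, each a Python script; the robot and the scene stay as the last script left them, time stands still between calls to the robot, and variables do not carry over. Pictures are saved under pics/ and viewed, at most 10 in all, crops included, and the job is handed in when it is done.

```bash
ls; mkdir -p pics; cat > h.py <<'E'
import numpy as np, cv2
from rig import arm, hand, kin, telemetry, optics
def ray(name,uv,cal=None):
    c=cal or optics.get_calibration(name); K=np.array(c["intrinsics"]);T=np.array(c["cam_to_world"])
    d=cv2.undistortPoints(np.array(uv,float).reshape(-1,1,2),K,np.array([c["k1"],0,0,0,0.]))[:,0]
    d=np.c_[d,np.ones(len(d))]@T[:3,:3].T
    return T[:3,3],d
def onz(name,uv,z,cal=None):
    o,d=ray(name,uv,cal); return o+d*((z-o[2])/d[:,2])[:,None]
def proj(name,P,cal=None):
    c=cal or optics.get_calibration(name); K=np.array(c["intrinsics"]);T=np.linalg.inv(np.array(c["cam_to_world"]))
    P=np.atleast_2d(P)@T[:3,:3].T+T[:3,3]
    return cv2.projectPoints(P,np.zeros(3),np.zeros(3),K,np.array([c["k1"],0,0,0,0.]))[0][:,0]
def save(name,f):
    im=optics.snapshot(name); cv2.imwrite(f,im[:,:,::-1]); return im
E
python3 - <<'E'
from h import *
ims=[]
for n in ["scene","side","wrist"]:
    ims.append(save(n,f"pics/{n}0.png")); c=optics.get_calibration(n); print(n,np.round(np.array(c["cam_to_world"]),3).tolist(),np.round(c["intrinsics"],0).tolist())
    for t in ["paddle","turner","drawer_pull","cabinet","lunch_tin","drink_bottle","mug","pepper_mill","pantry_jar"]:
        r=optics.spot_in(t,n); print(t,[(np.round(q["extent"]).tolist(),round(q["conf"],2)) for q in r[:2]])
print(arm.tip_extent,telemetry.observe())
cv2.imwrite("pics/a.png",np.hstack([cv2.resize(i,(400,300)) for i in ims[:2]])[:,:,::-1])
E
```

```text
pics
rig.py
scene [[-0.68, 0.532, -0.505, 1.18], [0.733, 0.506, -0.455, 0.6], [0.013, -0.679, -0.734, 1.045], [0.0, 0.0, 0.0, 1.0]] [[423.0, 0.0, 253.0], [0.0, 423.0, 195.0], [0.0, 0.0, 1.0]]
paddle [([219.0, 167.0, 228.0, 176.0], 0.61)]
turner []
drawer_pull []
cabinet [([90.0, 105.0, 255.0, 224.0], 0.78)]
lunch_tin [([290.0, 224.0, 368.0, 290.0], 0.87), ([187.0, 149.0, 256.0, 226.0], 0.55)]
drink_bottle [([282.0, 261.0, 313.0, 323.0], 0.58)]
mug [([396.0, 233.0, 437.0, 274.0], 0.8)]
pepper_mill [([383.0, 273.0, 416.0, 324.0], 0.87)]
pantry_jar [([335.0, 285.0, 375.0, 338.0], 0.95)]
side [[-0.819, -0.319, 0.477, -0.298], [-0.574, 0.473, -0.669, 1.215], [-0.012, -0.822, -0.57, 1.085], [0.0, 0.0, 0.0, 1.0]] [[457.0, 0.0, 266.0], [0.0, 457.0, 187.0], [0.0, 0.0, 1.0]]
paddle [([311.0, 169.0, 320.0, 176.0], 0.43)]
turner []
drawer_pull [([266.0, 156.0, 328.0, 198.0], 0.72)]
cabinet [([262.0, 126.0, 360.0, 200.0], 0.85)]
lunch_tin [([205.0, 214.0, 239.0, 258.0], 0.66)]
drink_bottle [([181.0, 182.0, 202.0, 234.0], 0.73)]
mug [([224.0, 264.0, 248.0, 302.0], 0.61), ([270.0, 158.0, 326.0, 201
[... 573 characters left out ...]
, -1.18853751e-03,
        7.46290068e+01, -5.47283019e+00]), 'dq': array([-0.03654006, -0.00045052, -0.04407911,  0.09723894, -0.10581003,
       -0.05293413]), 'tau': array([-9.44778753e-05, -8.78685164e+01, -3.82249331e+01,  7.04360032e-02,
        4.42302588e-02, -1.21892597e-05]), 'ee_pos': array([0.20182283, 0.59151986, 0.22793552]), 'tool_rot': array([[-9.46437769e-01,  3.22886279e-01,  2.27433215e-05],
       [ 3.22886279e-01,  9.46437769e-01,  1.76035149e-06],
       [-2.09567451e-05,  9.00956960e-06, -1.00000000e+00]]), 'force': array([-0.07552812,  0.25529068, -0.36116227]), 'torque': array([ 0.02705598, -0.03486825, -0.01632704]), 'grasp_force': 0.0, 'width': 0.09108588793900868}
```

View pics/scene0.png

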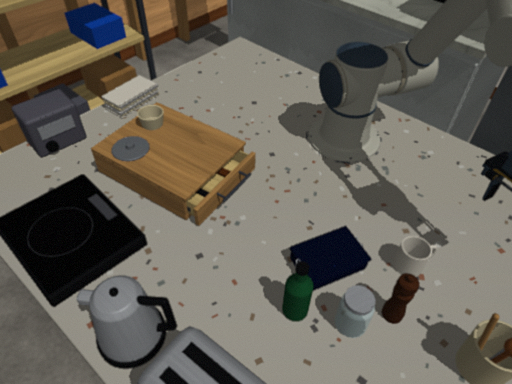

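View pics/side0.png

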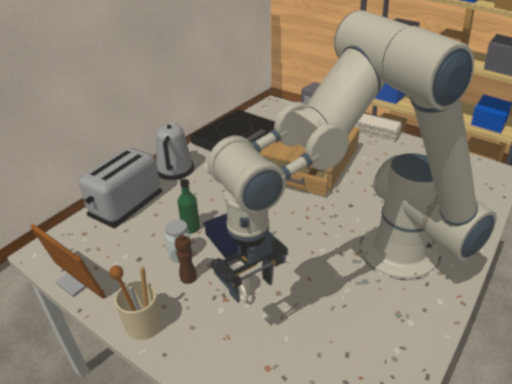

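View pics/wrist0.png

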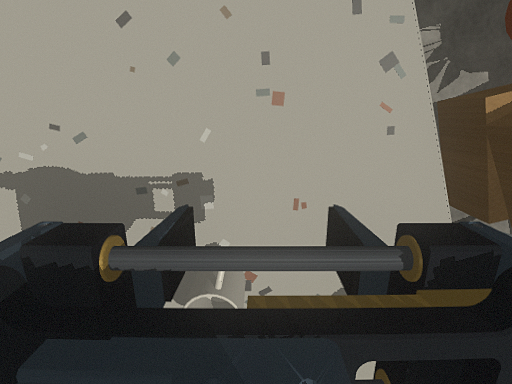

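The scene picture shows the unit at about (90-255, 105-224), its drawer slightly open with the front board near (200,212)-(253,158). The tin is at (330,257), the bottle at (298,290). The side view has the unit hidden behind the arm; the wrist sees only bench and mug.

```bash
python3 - <<'E'
from h import *
print("top corners",np.round(onz("scene",[(245,151),(188,212),(93,152),(165,106)],.112),3).tolist())
im=cv2.imread("pics/scene0.png")
for n,uv,z in [("tin",(328,245),.062),("mug",(417,240),.09),("bottlebase",(298,316),0),("millbase",(393,318),0),("jarTop",(357,296),.13)]:
    print(n,np.round(onz("scene",[uv],z),3))
print(optics.masks_of("lunch_tin","scene")[0]["extent"])
cv2.imwrite("pics/crop1.png",cv2.resize(im[95:230,80:265],None,fx=4.2,fy=4.2,interpolation=cv2.INTER_CUBIC))
E
```

```text
top corners [[0.413, -0.134, 0.112], [0.718, -0.07, 0.112], [0.761, -0.489, 0.112], [0.436, -0.521, 0.112]]
tin [[0.501 0.277 0.062]]
mug [[0.334 0.457 0.09 ]]
bottlebase [[0.702 0.336 0.   ]]
millbase [[0.533 0.522 0.   ]]
jarTop [[0.623 0.439 0.13 ]]
[289.5, 225.0, 370.4, 290.6]
```

View pics/crop1.png

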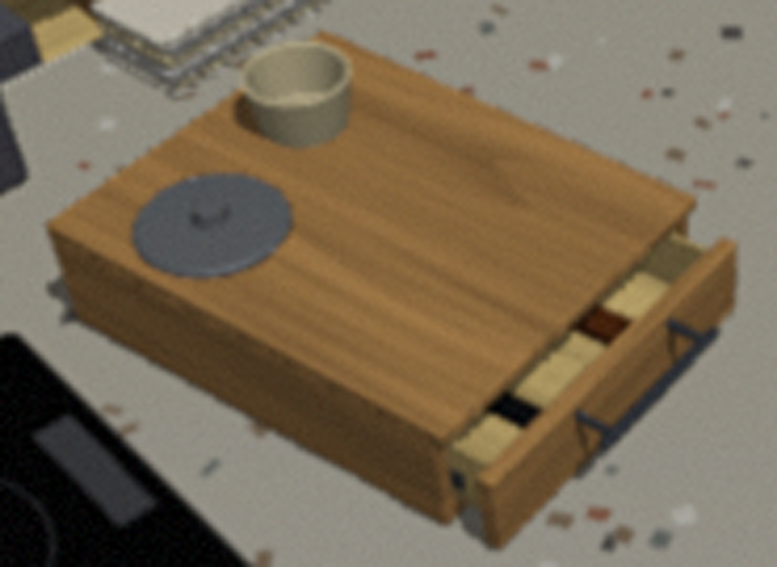

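The crop shows the top corners clearly. The brown paddle handle end is at crop (605,322), on the robot's side, and the black turner handle is at (515,407). The bar runs from about (605,450) to (715,335).

```bash
cat >> h.py <<'E'
def cabR(yaw): c,s=np.cos(yaw),np.sin(yaw); return np.array([[c,-s,0],[s,c,0],[0,0,1.]])
E
python3 - <<'E'
from h import *
from scipy.optimize import least_squares
f=lambda u,v:(80+u/4.2,95+v/4.2)
px=np.array([f(320,33),f(693,203),f(443,438),f(50,230)])
L=np.array([[.205,-.16],[-.199,-.16],[-.199,.16],[.205,.16]])
# cab +x = world -y; cab +y = world +x
L=np.c_[L[[0,1,2,3]],np.full(4,.112)]
cal=optics.get_calibration("scene")
fun=lambda p:(proj("scene",L@cabR(p[2]).T+[p[0],p[1],0],cal)-px).ravel()
r=least_squares(fun,[.57,-.3,-np.pi/2]);p=r.x
print(p,np.round(r.fun,1), "yaw off",p[2]+np.pi/2)
R=cabR(p[2]);inv=lambda P:(P-[p[0],p[1],0])@R
print("bar ends",np.round(inv(onz("scene",[f(605,440),f(715,332)],.072)),3))
print("front top outer edge",np.round(inv(onz("scene",[f(735,245),f(490,480)],.085)),3))
print("paddle, turner",np.round(inv(onz("scene",[f(605,322)],.04)),3),np.round(inv(onz("scene",[f(515,407)],.04)),3))
np.save("cab.npy",p)
E
```

```text
[ 0.5679276  -0.33184618 -1.40637113] [ 0.4 -0.4  1.3 -1.   0.1  1.  -1.8 -0.6] yaw off 0.16442519266535016
bar ends [[-0.269  0.066  0.072]
 [-0.273 -0.074  0.072]]
front top outer edge [[-0.238 -0.155  0.085]
 [-0.231  0.152  0.085]]
paddle, turner [[-0.175 -0.061  0.04 ]] [[-0.173  0.055  0.04 ]]
```

```bash
python3 - <<'E'
from h import *
p=np.load("cab.npy");R=cabR(p[2])
ex,ey=R[:,0],R[:,1]
T=np.c_[ex,-ey,[0,0,-1]]   # x=cab x, y=z×x
print(np.linalg.det(T))
pos=R@[-.40,0,0]+[p[0],p[1],.30]
print(pos,kin.solve_ik(pos,T))
arm.move_to(pos,T)
im=save("wrist","pics/w1.png")
print(telemetry.observe()["t"])
c=optics.get_calibration("wrist")
for t in ["paddle","turner","drawer_pull","cabinet"]:
    print(t,[(np.round(q["extent"]).tolist(),round(q["conf"],2)) for q in optics.spot_in(t,"wrist")[:2]])
np.save("wcal.npy",c,allow_pickle=True)
E
```

```text
1.0000000000000002
[0.50245348 0.06275887 0.3       ] [ 3.60073020e-01  1.46900410e+01  8.73074900e+01 -2.54444375e-14
  7.80024690e+01  1.70939203e+02]
4.3083
paddle [([296.0, 5.0, 321.0, 35.0], 0.86), ([218.0, 5.0, 232.0, 26.0], 0.18)]
turner [([222.0, 4.0, 233.0, 26.0], 0.74)]
drawer_pull [([219.0, 4.0, 234.0, 26.0], 0.75)]
cabinet [([126.0, 0.0, 405.0, 78.0], 0.87)]
```

View pics/w1.png

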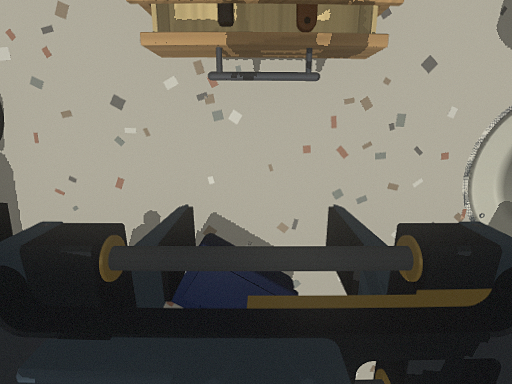

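The wrist view shows the bar from (210,77) to (319,76), the front board above it, the turner handle end at (226,26) and the paddle handle end at (307,33).

```bash
python3 - <<'E'
from h import *
p=np.load("cab.npy");R=cabR(p[2]);inv=lambda P:np.round((P-[p[0],p[1],0])@R,4)
c=np.load("wcal.npy",allow_pickle=True).item()
for n,uv,z in [("bar",[(209,77),(319,76),(264,76.5)],.0755),("front outer top",[(141,34),(387,35)],.085),("paddleend",[(307,32)],.033),("turner",[(226,26)],.033)]:
    P=onz("wrist",uv,z,c);print(n,np.round(P,4).tolist(),inv(P).tolist())
P=onz("wrist",[(209,77),(319,76)],.0755,c);d=P[0]-P[1];print("bar len",np.linalg.norm(d),"yaw of cab y",np.arctan2(d[1],d[0])+np.pi*0, "cab",p[2]+np.pi/2)
E
```

```text
bar [[0.5898, -0.0504, 0.0755], [0.4453, -0.0756, 0.0755], [0.5175, -0.0628, 0.0755]] [[-0.2741, 0.0677, 0.0755], [-0.2728, -0.0791, 0.0755], [-0.2736, -0.0057, 0.0755]]
front outer top [[0.6791, -0.0867, 0.085], [0.3723, -0.1365, 0.085]] [[-0.2237, 0.1498, 0.085], [-0.2247, -0.1611, 0.085]]
paddleend [[0.4672, -0.138, 0.033]] [[-0.2077, -0.0677, 0.033]]
turner [[0.5825, -0.1267, 0.033]] [[-0.2, 0.048, 0.033]]
bar len 0.14672922226583354 yaw of cab y 0.17302933674112259 cab 0.16442519266535016
```

```bash
python3 - <<'E'
from h import *
p=np.load("cab.npy");p[2]=(p[2]*2+ .173-np.pi/2)/3;np.save("cab.npy",p);R=cabR(p[2]);ex,ey=R[:,0],R[:,1]
bar=np.array([.518,-.063,0])
for s in (-1,1):
    T=np.c_[s*ey,s*ex,[0,0,-1]]
    q=kin.solve_ik(bar+[0,0,.13],T);print(s,q)
    if q is not None and abs(q[5])<150: break
hand.grip(.026)
arm.move_to(bar+[0,0,.14],T)
for z in (.10,.085,.067):
    arm.move_l(bar+[0,0,z],feed=.08); o=telemetry.observe(); print(z,np.round(o["force"],1),np.round(o["ee_pos"],4))
    if np.abs(o["force"]).max()>8: arm.move_l(bar+[0,0,.12]); break
else:
    hand.grip(0.0)
    o=telemetry.observe();print(o["width"],o["grasp_force"],np.round(o["force"],1),o["t"])
E
```

```text
-1 [-1.34927724e+01  2.72336107e+01  9.81201921e+01 -2.54444375e-14
  5.46461973e+01 -1.13077409e+02]
0.1 [0.  1.  0.2] [ 0.5181 -0.063   0.1001]
0.085 [-0.  -0.1  0.5] [ 0.5178 -0.0629  0.0849]
0.067 [ 1.1 -0.6 -0.8] [ 0.5178 -0.0629  0.0669]
0.010334958039188132 30.00359058380127 [-0.8 -0.5  4.9] 11.6
```

```bash
python3 - <<'E'
from h import *
p=np.load("cab.npy");R=cabR(p[2]);ex=R[:,0]
P0=telemetry.observe()["ee_pos"]
arm.move_l(P0-ex*.085,feed=.1)
d=.085
while d<.125:
    d+=.004; arm.move_l(P0-ex*d,feed=.06); o=telemetry.observe(); f=o["force"]@ex
    print(round(d,3),np.round(o["force"],1),round(f,1),round((P0-o["ee_pos"])@ex,4),o["width"])
    if f>15: break
hand.grip(.026)
o=telemetry.observe(); print("after",np.round(o["ee_pos"],4),np.round(o["force"],1),o["t"])
q=o["ee_pos"]; np.save("barout.npy",q)
arm.move_l([q[0],q[1],.15],feed=.15)
E
```

```text
0.089 [ 5.7  3.2 -2.6] -2.2 0.0894 0.010089893693625493
0.093 [ 5.9  2.9 -2.9] -1.8 0.0934 0.01044435569683923
0.097 [ 6.2  3.2 -3.1] -2.1 0.0974 0.010395054259801037
0.101 [ 5.3  2.9 -3.1] -2.0 0.1014 0.010580975480464657
0.105 [ 5.2  3.1 -3.6] -2.2 0.1054 0.00999069655898068
0.109 [ 5.8  3.6 -4.2] -2.6 0.1094 0.010353828642927857
0.113 [ 5.8  2.3 -3.4] -1.3 0.1134 0.010278965462506803
0.117 [  7.2 -33.4  -6.6] 34.1 0.1145 0.010195459482842482
after [0.4985 0.0525 0.0673] [ 0.3  0.3 -0.6] 15.0583
```

```bash
python3 - <<'E'
from h import *
p=np.load("cab.npy");R=cabR(p[2]);ex,ey=R[:,0],R[:,1]
T=np.c_[-ex,ey,[0,0,-1]]
q=np.load("barout.npy");q[2]=0
pos=q+ex*.2-ey*.03+[0,0,.29]
print(kin.solve_ik(pos,T))
hand.grip(.05)
arm.move_to(pos,T)
c=optics.get_calibration("wrist");im=save("wrist","pics/w2.png")
np.save("wcal2.npy",c,allow_pickle=True)
for t in ["paddle","turner"]:
    for r in optics.masks_of(t,"wrist")[:1]:
        m=r["mask"]; np.save(t+"m.npy",m); print(t,r["conf"],r["extent"])
print(telemetry.observe()["t"])
E
```

```text
[-2.31232306e+01  1.67101339e+01  8.59917897e+01 -2.54444375e-14
  7.72980764e+01 -3.27078669e+01]
paddle 0.57 [213.1, 76.1, 273.6, 174.3]
turner 0.82 [311.6, 83.5, 327.8, 170.7]
17.6
```

View pics/w2.png

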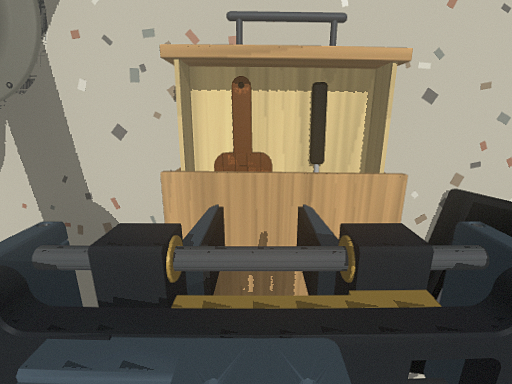

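The drawer is fully open. The paddle handle runs from its end at (241,76) to the blade shoulder at row ~153. The top board edge is at row 171, the front board's inner edge at row ~60, and the turner is at x≈319.

```bash
python3 - <<'E'
from h import *
p=np.load("cab.npy");R=cabR(p[2]);ex,ey=R[:,0],R[:,1]
c=np.load("wcal2.npy",allow_pickle=True).item()
q=np.load("barout.npy");q[2]=0
te=q+ex*.191
m=np.load("paddlem.npy"); 
def rep(n,uv,z):
    P=onz("wrist",uv,z,c); L=(P-te)@R; print(n,np.round(P,4).tolist(),"s,y:",np.round(np.c_[-L[:,0],L[:,1]],4).tolist()); return P
pts=[]
for r in (85,95,105,115,125,135,145):
    x=np.where(m[r])[0]; pts.append(((x.min()+x.max()+1)/2,r)); print(r,x.min(),x.max())
P=rep("axis",pts,.04)
a=np.polyfit(P[:,1],P[:,0],1); print("axis dir angle vs cab x",np.arctan2(*(P[0]-P[-1])[[0,1]]) , np.arctan2(*(-ex)[[0,1]]))
rep("end",[(241,76)],.036)
rep("shoulder",[(227,155),(262,155)],.04)
rep("topedge front",[(164,171.5),(406,173)],.112)
rep("front in",[(165,60),(410,60)],.085)
rep("bar",[(229,16),(345,17)],.0755)
E
```

```text
85 232 250
95 233 251
105 233 251
115 233 251
125 233 251
135 233 251
145 234 251
axis [[0.4546, -0.0368, 0.04], [0.4581, -0.05, 0.04], [0.4602, -0.0637, 0.04], [0.4623, -0.0776, 0.04], [0.4645, -0.0918, 0.04], [0.4667, -0.1062, 0.04], [0.4696, -0.1207, 0.04]] s,y: [[0.1103, -0.0582], [0.0966, -0.057], [0.0828, -0.0572], [0.0687, -0.0574], [0.0544, -0.0576], [0.0398, -0.0579], [0.025, -0.0573]]
axis dir angle vs cab x -0.17728707813395986 -0.16728346177689996
end [[0.4517, -0.0244, 0.036]] s,y: [[0.1229, -0.059]]
shoulder [[0.4479, -0.1397, 0.04], [0.5005, -0.1308, 0.04]] s,y: [[0.0098, -0.082], [0.0099, -0.0286]]
topedge front [[0.3784, -0.1628, 0.112], [0.6848, -0.1126, 0.112]] s,y: [[-0.0013, -0.1543], [-0.0028, 0.1562]]
front in [[0.3595, -0.0274, 0.085], [0.6621, 0.0247, 0.085]] s,y: [[0.1353, -0.1504], [0.1363, 0.1567]]
bar [[0.4301, 0.0372, 0.0755], [0.5719, 0.0605, 0.0755]] s,y: [[0.1872, -0.07], [0.1866, 0.0736]]
```

```bash
cat >> h.py <<'E'
_p=np.load("cab.npy");R=cabR(_p[2]);ex,ey=R[:,0],R[:,1]
_q=np.load("barout.npy");_q[2]=0
te=_q+ex*.191
from scipy.spatial.transform import Rotation as Ro
T0=np.c_[-ex,ey,[0,0,-1]]
def pose(st,zt,th,a=.222,b=.018,y=-.0575,lean=8):
    t=np.radians(th); s=st+a*np.cos(t)-b*np.sin(t); z=zt+a*np.sin(t)+b*np.cos(t)
    # positive th tilts the gripper body to the rear (+ex): rotate z-up toward ex = rotation about ey by (th-lean)
    r=Ro.from_rotvec(ey*np.radians(th-lean)).as_matrix()
    return te-ex*s+ey*y+[0,0,z], r@T0
def slide(d,th=14,st=-.177,zt=.032):
    t=np.radians(th); return pose(st+d*np.cos(t),zt+d*np.sin(t),th)
def stat(n):
    o=telemetry.observe();print(n,round(o["t"],1),np.round(o["ee_pos"],3),"F",np.round(o["force"],1),"M",np.round(o["torque"],2),"w",round(o["width"],4),"g",round(o["grasp_force"],1));return o
E
python3 - <<'E'
from h import *
print("rear lean check", pose(-.177,.03,14)[1][:,2]@ex)  # approach vector should point forward(-) 
for P in [pose(-.177,.026,0),pose(-.177,.032,14),slide(.1),slide(.215)]: print(np.round(P[0],3),np.round(kin.solve_ik(*P),0))
P,T=pose(-.177,.026,0)
arm.move_to(P-T[:,2]*.10,T)
arm.move_l(P-T[:,2]*.015,feed=.12); stat("pre")
arm.move_l(P,feed=.03); o=stat("down")
if np.abs(o["force"]).max()<6:
    hand.grip(0); stat("grip")
    save("scene","pics/s2.png")
E
```

```text
rear lean check -0.10452846326765348
[ 0.466 -0.101  0.044] [-14.  33. 111. -13.  34. -13.]
[ 0.468 -0.112  0.103] [-24.  28. 103.   6.  52. -38.]
[ 0.452 -0.016  0.127] [-14.  24. 107.   7.  52. -28.]
[0.433 0.094 0.155] [ -0.  20. 107.   7.  54. -14.]
pre 19.2 [ 0.466 -0.099  0.06 ] F [-0.1 -0.3  0.6] M [0.02 0.01 0.  ] w 0.0499 g 0.0
down 19.8 [ 0.466 -0.101  0.044] F [-0.4  0.1  0.5] M [0.05 0.03 0.04] w 0.0501 g 0.0
grip 20.3 [ 0.466 -0.101  0.044] F [-0.3  2.   2.9] M [-0.03  0.17 -0.04] w 0.0276 g 30.0
```

```bash
python3 - <<'E'
from h import *
for th in (3,6,9,12,14):
    P,T=pose(-.177,.026+.006*min(1,th/9),th)
    arm.move_l(P,T,feed=.05); o=stat(th)
    if np.abs(o["force"]).max()>15: print("STOP");break
im=save("wrist","pics/w3.png"); im2=save("scene","pics/s3.png")
for r in optics.masks_of("paddle","wrist")[:1]: print(r["extent"],r["conf"])
cv2.imwrite("pics/c3.png",np.hstack([cv2.resize(im[:260],(520,264)),cv2.resize(im2[90:240,80:270],(280,264))])[:,:,::-1])
E
```

```text
3 20.8 [ 0.466 -0.102  0.058] F [ 1.1  0.2 -1.9] M [0.16 0.12 0.02] w 0.0279 g 30.0
6 21.2 [ 0.466 -0.104  0.071] F [-0.4  0.5 -1.5] M [ 0.11  0.12 -0.  ] w 0.0281 g 30.0
9 21.6 [ 0.467 -0.107  0.084] F [-0.1  0.1 -1.6] M [ 0.02  0.09 -0.01] w 0.0272 g 30.0
12 22.0 [ 0.467 -0.11   0.095] F [-0.1 -0.1 -2. ] M [0.07 0.08 0.02] w 0.0276 g 30.0
14 22.3 [ 0.468 -0.112  0.103] F [ 0.6  1.1 -2.2] M [ 0.02  0.07 -0.01] w 0.028 g 30.0
[235.4, 107.5, 287.9, 291.7] 0.97
```

View pics/c3.png

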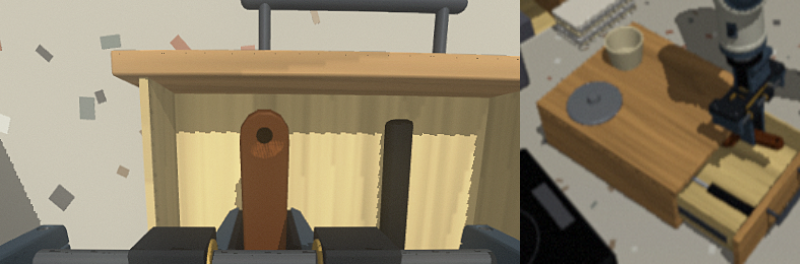

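The handle is up in the gripper, its end at wrist pixel (260,107), and the turner lies undisturbed. I'll check for slip in the grip.

```bash
python3 - <<'E'
from h import *
o=telemetry.observe();P=o["ee_pos"]
for th in (5,8,11,14,17,20,25):
    t=np.radians(th);u=-ex*np.cos(t)+[0,0,np.sin(t)];n=ex*np.sin(t)+[0,0,np.cos(t)]
    # grip pivot approx: pads centre on handle mid (b=-.011 below TCP along tool)
    t0=np.radians(14);n0=ex*np.sin(t0)+[0,0,np.cos(t0)]
    piv=P-.011*n0
    e=piv+u*.078; print(th,np.round(proj("wrist",[e,e+n*.007]),1).tolist())
E
```

```text
5 [[261.2, 108.0], [261.2, 107.4]]
8 [[261.2, 107.9], [261.2, 107.9]]
11 [[261.2, 108.1], [261.3, 108.9]]
14 [[261.2, 108.7], [261.3, 110.2]]
17 [[261.3, 109.8], [261.3, 112.1]]
20 [[261.3, 111.3], [261.3, 114.5]]
25 [[261.3, 115.0], [261.3, 119.7]]
```

```bash
python3 - <<'E'
from h import *
for d in (.02,.04,.07,.10,.13,.16,.19,.215):
    P,T=slide(d); arm.move_l(P,T,feed=.08); o=stat(d)
    if np.abs(o["force"]).max()>12: print("STOP");break
im=save("wrist","pics/w4.png"); im2=save("scene","pics/s4.png")
cv2.imwrite("pics/c4.png",np.hstack([cv2.resize(im[:260],(450,230)),cv2.resize(im2[90:240,130:320],(350,230))])[:,:,::-1])
E
```

```text
0.02 22.8 [ 0.465 -0.092  0.108] F [ 0.1 -0.1 -1.9] M [-0.03  0.02  0.02] w 0.0273 g 30.0
0.04 23.2 [ 0.461 -0.073  0.113] F [ 0.  -0.8 -2.1] M [-0.04  0.04 -0.03] w 0.0278 g 30.0
0.07 23.8 [ 0.457 -0.044  0.12 ] F [-0.7 -0.  -0.5] M [-0.05  0.03 -0.02] w 0.0275 g 30.0
0.1 24.3 [ 0.452 -0.016  0.127] F [-0.3 -0.1 -1.1] M [0.05 0.05 0.03] w 0.0275 g 30.0
0.13 24.8 [0.447 0.013 0.135] F [ 0.9 -0.4 -1.5] M [-0.07  0.07 -0.05] w 0.0275 g 30.0
0.16 25.3 [0.442 0.041 0.142] F [-0.   0.8 -1. ] M [-0.05  0.01 -0.  ] w 0.0277 g 30.0
0.19 25.9 [0.437 0.07  0.149] F [ 0.1 -0.3 -1.5] M [-0.    0.06  0.03] w 0.0278 g 30.0
0.215 26.3 [0.433 0.094 0.155] F [-0.9  0.1 -1.9] M [0.02 0.03 0.02] w 0.0279 g 30.0
```

View pics/c4.png

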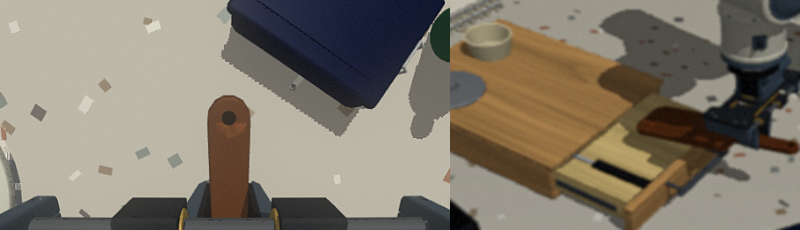

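The blade is clear of the top board and above the drawer, and the turner is still inside. Now I'll lift it.

```bash
python3 - <<'E'
from h import *
P,T=slide(.225)
arm.move_l(P+[0,0,.06],T,feed=.06); stat("up1")
P=P+[0,0,.22]; arm.move_l(P,T,feed=.1); arm.sleep(.5);stat("up2")
im=save("side","pics/d5.png"); im2=save("scene","pics/s5.png")
for n in("scene","side"):
    r=optics.masks_of("paddle",n); print(n,[(q["extent"],q["conf"]) for q in r[:1]])
# expected end/tip projections for pitches
for th in (0,7,14,25,40):
    t=np.radians(th);u=-ex*np.cos(t)+[0,0,np.sin(t)]
    t0=np.radians(14);n0=ex*np.sin(t0)+[0,0,np.cos(t0)]
    piv=telemetry.observe()["ee_pos"]-.011*n0
    X=[piv+u*.078,piv-u*.222]; print(th,[np.round(proj(n,X)).tolist() for n in("scene","side")],np.round(np.array(X)[:,2],3))
cv2.imwrite("pics/c5.png",np.hstack([im[100:300,150:400],im2[60:260,130:380]])[:,:,::-1])
E
```

```text
up1 27.6 [0.431 0.103 0.217] F [-0.4  0.3 -2.1] M [-0.03  0.06  0.02] w 0.0279 g 30.0
up2 29.9 [0.432 0.104 0.378] F [-0.7 -0.6 -1.3] M [-0.02  0.06  0.  ] w 0.0277 g 30.0
scene [([232.8, 104.2, 332.1, 132.0], 0.75)]
side [([268.2, 122.0, 315.1, 143.1], 0.95)]
0 [[[334.0, 133.0], [237.0, 95.0]], [[271.0, 147.0], [305.0, 110.0]]] [0.367 0.367]
7 [[[335.0, 130.0], [237.0, 103.0]], [[271.0, 144.0], [305.0, 117.0]]] [0.376 0.34 ]
14 [[[335.0, 127.0], [239.0, 112.0]], [[271.0, 141.0], [304.0, 124.0]]] [0.386 0.313]
25 [[[334.0, 122.0], [243.0, 125.0]], [[272.0, 136.0], [302.0, 135.0]]] [0.4   0.273]
40 [[[331.0, 115.0], [252.0, 141.0]], [[273.0, 130.0], [299.0, 150.0]]] [0.417 0.224]
```

View pics/c5.png

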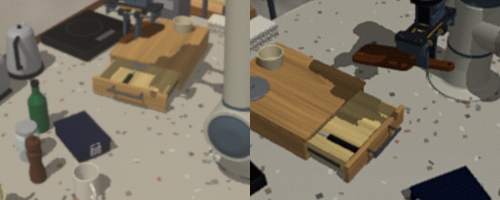

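The paddle is held at about 14° with its tip around 0.31 m up. The turner is still in the drawer and everything else is where it was.

```bash
python3 - <<'E'
from h import *
arm.sleep(.5); stat("end"); print(arm.sign_off())
E
```

```text
end 30.6 [0.432 0.103 0.378] F [ 0.3  0.9 -1.7] M [ 0.07  0.02 -0.01] w 0.0275 g 30.0
the job is handed in; nothing more can be done
None
```

I pulled the drawer out to its stop, drew the paddle out at a slant, and handed the job in at 30.6 s with the paddle held still about 0.31 m above the bench at its lowest end and the turner still in the drawer; sign-off returned no verdict.

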